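# Draw the wide battery pack out of the workshop rack

### The job

The jigsaw needs its battery: draw the wide battery pack out through the open side of the roofed plywood rack and set it down, right way up and flat, in the shallow wooden tray. Do not drop it, and leave the slim pack in its bay where it is.

Things in the scene. Friction and masses are not known exactly. Their poses are not given: they have to be found in the camera images.
- wide_pack: The pack to fetch: black plastic, up to 0.33 kg, body 80 (x) x 62 (y) x 40 mm high, plus a solid ribbed pull grip at its front (-x): 22 wide (y), 42 high, x = -80 to -40 mm, z from 0. Origin: centre of the body's underside, z up. Lies in either bay of the rack, x along the rack's x within 3 degrees, unlatched; the grip and 14 to 27 mm of body stick out in front, so it can be pinched from above.
- slim_pack: The slim battery pack in the other bay, to be left alone: same black plastic, same grip, length, height and origin, but the body is only 34 mm wide.
- rack: Plywood rack, fixed, 100 deep (x) x 212 (y) x 67 mm high; origin: centre of the underside, z up. Open only at its -x face (x = -50 mm), which faces roughly to the robot's right (-y) over bare bench. Two bays at y = -50 and +50 mm, 84 mm wide, 48 mm clear height: floor top z = 9, roof 57 to 67 mm; on the roof a rule and a pencil, up to z = 75 mm.
- tray: Shallow empty wooden tray, fixed, to the robot's right. Outside 196 (x) x 146 (y) x 22 mm high, walls 8 mm thick, floor top at z = 8 mm, so 180 x 130 mm inside. Origin: centre of its underside, z up, x along its length.
Things that resemble listed ones, but are neither listed nor needed, are in the scene too. Of the things that look like the tray, take the one that is farthest to the robot's left at the start. Leave any green look-alike of the wide_pack alone.

How it is judged:
By the outcome, as a careful person would: the job done as asked, in the order asked, and still so for the second after the job is handed in, with the robot touching nothing.
It also fails if it takes over 42 s, if anything falls off the work surface, if the arm or the gripper's body presses on something with over 40 N, if the wrist force passes 120 N, or if a joint passes its speed limit or range.

### The arm

A 6-joint arm with a two-finger parallel gripper is mounted at the origin on the work surface. World frame = base frame: x ahead of the robot, y to its left, z up, the work surface at z = 0. Lengths are in m, angles in rad, forces in N, time in s.
With the tool pointing down it reaches from about 0.275 to 0.725 m from the base axis. Payload 15.9 kg.
Tool frame: the origin (TCP) lies midway between the tips of the shut fingers; the grasp point (between the pads) lies 19 mm behind it; z points along the fingers, x is the direction in which the jaws open and shut, and the axes are right-handed (so a half turn about z gives the same grasp; the last joint's range is limited). The gripper opens to 85 mm and grips with 20 to 120 N. Pads are 22 mm wide; open, the fingers measure 114 mm over their backs; the gripper's body (76 mm by 85 mm) begins 54 mm behind the grasp point. The pads swing forward as they close: fully open they stand 13 mm farther back than shut.
Start: joints at [1.201, 0.213, -0.034, 1.323, 0, 1.571], TCP at [0.181, 0.466, 0.231] pointing down, gripper open.
Joint ranges: [-2.98, 2.98], [-0.74, 1.72], [-1.14, 1.35], [-2.1, 2.04], [-1.57, 1.44], [-3.14, 3.14]. Speed limits (rad/s): [1.89, 1.89, 2.39, 2.57, 3.14, 3.14].

### API

Orientations are given as a unit quaternion [x, y, z, w].
In Python, from rig import * gives the robot as it stands.
- The arm moves only by the shell command python3 -m inch 'ROWS' [OPENING] [FORCE]. ROWS is JSON, a list of rows, each a list of 2 entries, a list of its own where there are three numbers: the shift along the tool's x, y, z in mm, then the turn about the tool's z in rad. In form: [[[dx, dy, dz], spin], ...]. A call has 1 to 5 rows; each row is the pose to reach, as a shift and turn from the pose measured when the call began, along the tool's axes at that moment; what a row does not reach only later rows make up. A row lasts 1/8 s, in which the tool goes at most 62.5 mm and 10.7 degrees, less where a joint would pass 70% of its speed; a pose out of reach is approached as far as the arm can. A call with a gripper value outside its range is refused whole. OPENING is the opening, from 0 (shut) to 1 (fully open), set as the call begins (- or left out, the last holds). The fingers move at their own pace and stop on an object; FORCE is the grip in N (left out, the last holds). Time passes only in rows, so rows that repeat a pose let the fingers close. It gives the time, the measured TCP pose, the force and the opening at its end, in the units of the state.
- observe(): the state, without advancing time (a new reading comes with each control period).
- snapshot(name): name is "side" or "top"; returns the picture (480x640x3 uint8, blue, green, red); there is no depth.
- camera_info(name): a dict with "intrinsics" (3x3 intrinsics, pixels), "k1" (the pictures are not rectified: a ray, as slopes to the right and down, at radius r is drawn at 1 + k1 r^2 times it, then the intrinsics apply), "origin" and "attitude" of the camera in the world. Camera axes: x right, y down, z forward; pixel columns grow to the right and rows downward; lengths in m; the calibration is good to about 2 mm. A picture is of the moment at which its call begins. camera_info takes no time and is no camera call.
- finish_job(): hands the job in, once; it reports no verdict.
The state is a dict: "t": time; "qpos": joint angles; "qd": joint speeds; "effort": joint torques, N m; "eef_pos": TCP position; "ee_rot": TCP orientation; "ft_force": force on the tool from outside, world axes, zero at the start; "wrist_torque": the same for the moment, N m; "width": finger opening in m.
Only numpy, scipy, OpenCV 4.12 (cv2) and the standard library are available. Lean on these libraries where they do the work, as an engineer would, in place of code of your own. Each camera call takes 0.05 s, during which the arm holds its last target.

## Working session

There is one attempt and no reset: what is moved stays moved. The work goes in short steps, Python scripts to look and compute and a shell command to move; the robot and the scene stay as the last step left them, time stands still between calls to the robot, and variables do not carry over. Pictures are saved under pics/ and viewed, and the job is handed in when it is done.

```bash
ls; mkdir -p pics; python3 - <<'E'
from rig import *
import cv2
o=observe();print({k:(o[k]) for k in o})
for n in("side","top"):
    print(n,camera_info(n)); cv2.imwrite(f"pics/{n}0.png",snapshot(n))
E
```

```text
pics
{'t': 0.0, 'qpos': array([ 1.20101576e+00,  2.13371401e-01, -3.50568931e-02,  1.32352683e+00,
       -8.10777802e-06,  1.57080440e+00]), 'qd': array([0.00012431, 0.00105703, 0.00140536, 0.00067908, 0.00022307,
       0.00256737]), 'effort': array([-3.36998935e-03, -6.86149836e+01,  4.87120020e+01,  1.79397542e-02,
       -1.30580986e-06, -4.28604437e-05]), 'eef_pos': array([0.18058027, 0.4658734 , 0.23080943]), 'ee_rot': array([ 8.25050877e-01,  5.65058152e-01, -4.75740192e-04,  3.30742556e-04]), 'ft_force': array([-0.98121331,  0.30420524, -0.75071265]), 'wrist_torque': array([ 0.01394916, -0.02292497,  0.00513713]), 'width': 0.08557148947301296}
side {'intrinsics': array([[436.97434061,   0.        , 319.80553432],
       [  0.        , 436.97434061, 233.60006703],
       [  0.        ,   0.        ,   1.        ]]), 'k1': 0.013590117147714173, 'origin': array([ 0.15109211, -0.95557037,  0.72952825]), 'attitude': array([ 0.87449111, -0.20646041,  0.09185783, -0.42918706])}
top {'intrinsics': array([[518.81786396,   0.        , 316.45898056],
       [  0.        , 518.81786396, 237.65873003],
       [  0.        ,   0.        ,   1.        ]]), 'k1': 0.0032414795413381334, 'origin': array([ 0.34898607, -0.14344031,  1.1328207 ]), 'attitude': array([-0.69939731,  0.71077947, -0.0594982 ,  0.04578114])}
```

View pics/side0.png

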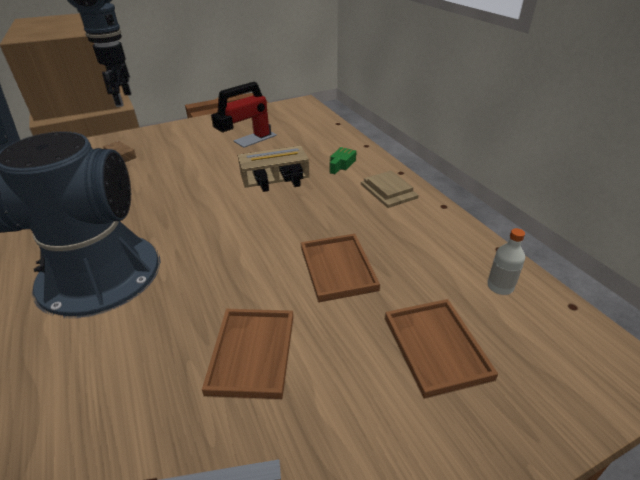

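View pics/top0.png

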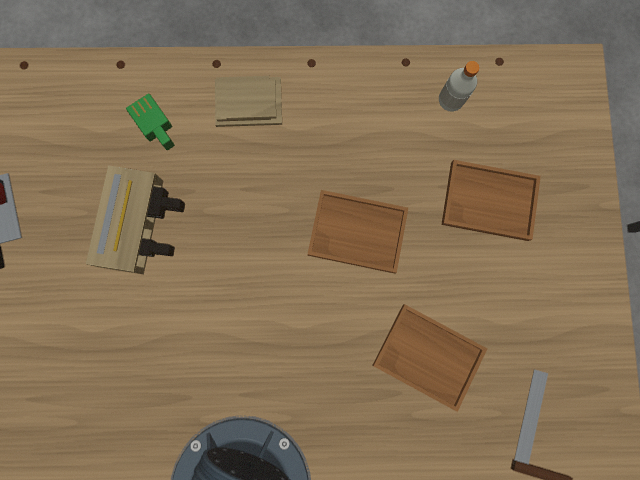

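```bash
cat > h.py <<'E'
import numpy as np, cv2
from scipy.spatial.transform import Rotation as R
from rig import *
def ray(n,px):
    c=camera_info(n);K=c["intrinsics"];k=c["k1"]
    d=np.array([(px[0]-K[0,2])/K[0,0],(px[1]-K[1,2])/K[1,1]]);s=d.copy()
    for _ in range(20): s=d/(1+k*(s@s))
    return np.array(c["origin"]),R.from_quat(c["attitude"]).apply([s[0],s[1],1])
def plane(n,px,z):
    o,d=ray(n,px);return o+d*(z-o[2])/d[2]
def proj(n,P):
    c=camera_info(n);K=c["intrinsics"]
    p=R.from_quat(c["attitude"]).inv().apply(np.array(P)-c["origin"]);s=p[:2]/p[2]
    s=s*(1+c["k1"]*(s@s));return K[0,0]*s[0]+K[0,2],K[1,1]*s[1]+K[1,2]
E
python3 - <<'E'
import cv2
a=cv2.imread("pics/top0.png")[150:290,75:215]
b=cv2.imread("pics/side0.png")[135:205,225:325]
c=cv2.imread("pics/top0.png")[180:285,300:420]
cv2.imwrite("pics/ca.png",cv2.resize(a,None,fx=4.2,fy=4.2,interpolation=2))
cv2.imwrite("pics/cb.png",cv2.resize(b,None,fx=8,fy=8,interpolation=2))
cv2.imwrite("pics/cc.png",cv2.resize(c,None,fx=5,fy=5,interpolation=2))
E
```

```text
(no output)
```

View pics/ca.png

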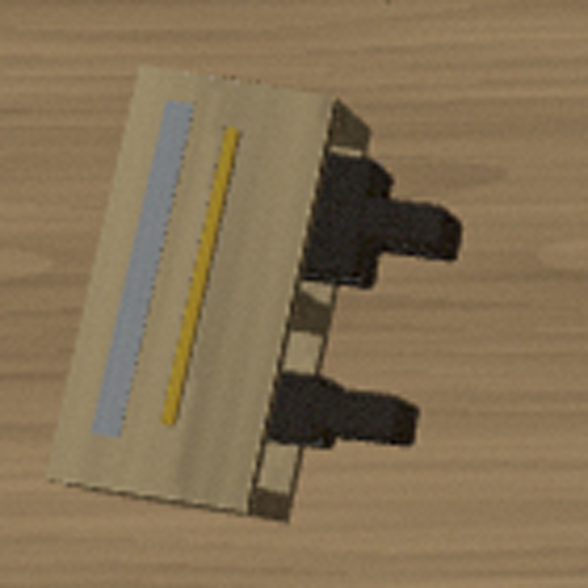

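View pics/cb.png

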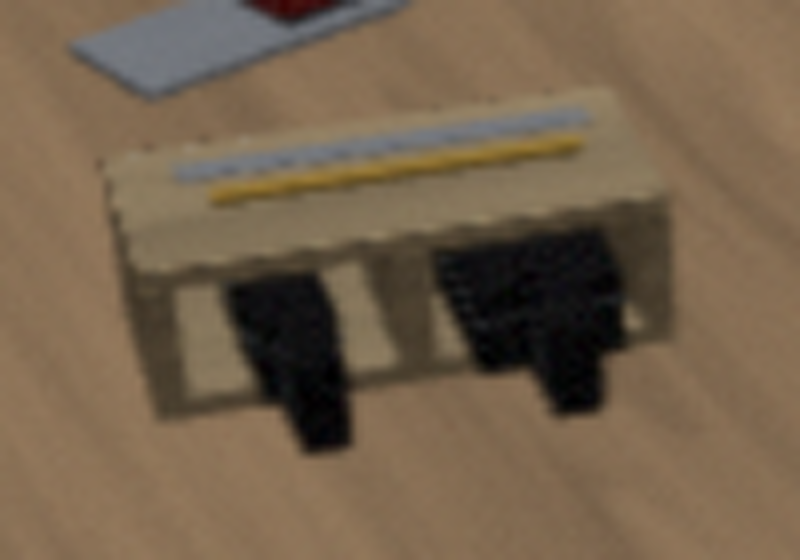

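View pics/cc.png

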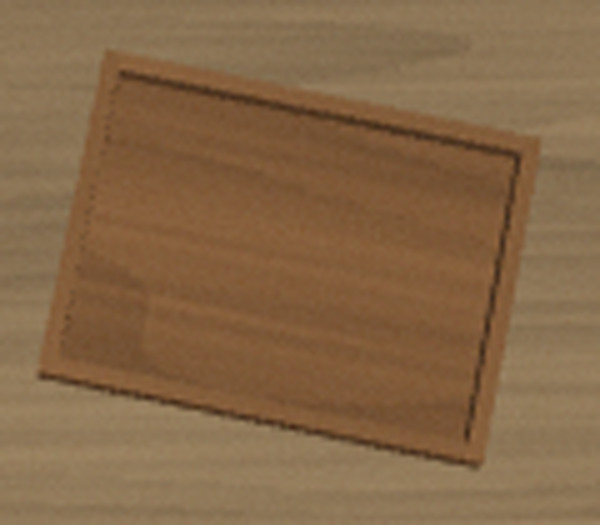

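```bash
python3 - <<'E'
from h import *
a=cv2.imread("pics/top0.png")[180:265,130:195]
a=np.clip(a.astype(float)*3.5,0,255).astype(np.uint8)
cv2.imwrite("pics/cd.png",cv2.resize(a,None,fx=7,fy=7,interpolation=2))
r=[plane("top",(75+x/4.2,150+y/4.2),.067) for x,y in [(140,65),(335,98),(248,515),(48,480)]]
t=[plane("top",(300+x/5,180+y/5),.022) for x,y in [(107,50),(540,138),(480,467),(38,375)]]
for q in(r,t):
    q=np.array(q)[:,:2];print(q.round(4),q.mean(0).round(4));e=np.roll(q,-1,0)-q
    print(np.linalg.norm(e,axis=1).round(3),np.degrees(np.arctan2(e[:,1],e[:,0])).round(1))
E
```

```text
[[0.669  0.2699]
 [0.6507 0.1723]
 [0.4421 0.2084]
 [0.4608 0.3056]] [0.5557 0.239 ]
[0.099 0.212 0.099 0.211] [-100.6  170.2   79.2   -9.7]
[[ 0.6213 -0.1792]
 [ 0.5792 -0.3683]
 [ 0.4354 -0.3361]
 [ 0.4781 -0.1468]] [ 0.5285 -0.2576]
[0.194 0.147 0.194 0.147] [-102.5  167.4   77.3  -12.8]
```

View pics/cd.png

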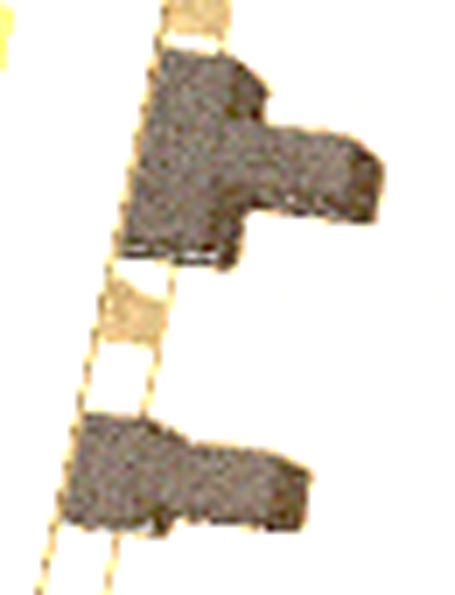

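```bash
python3 - <<'E'
from h import *
f=lambda x,y,z:plane("top",(130+x/7,180+y/7),z)[:2]
for n,a,b,z in [("bodyfront",(233,58),(207,245),.049),("gripend",(357,140),(345,215),.051),("gripU",(270,125),(350,137),.051),("gripL",(250,197),(340,215),.051),("bodyside",(170,50),(233,58),.049)]:
    p,q=f(*a,z),f(*b,z);d=q-p;print(n,p.round(4),q.round(4),np.linalg.norm(d).round(4),np.degrees(np.arctan2(d[1],d[0])).round(1))
# side view: grip end
o1,d1=ray("top",(130+350/7,180+178/7));
gs=lambda x,y,z:plane("side",(225+x/8,135+y/8),z)[:2]
print(gs(578,412,.009),gs(578,335,.051))
c=np.array([.5557,.239]);x=np.array([np.cos(np.radians(79.9)),np.sin(np.radians(79.9))]);y=np.array([-x[1],x[0]])
print("bay y-50 c",c-.05*y-.05*x, "bay+50",c+.05*y-.05*x)
E
```

```text
bodyfront [0.6228 0.1586] [0.5649 0.1649] 0.0582 173.8
gripend [0.5963 0.1201] [0.5732 0.1232] 0.0233 172.3
gripU [0.6013 0.1464] [0.5972 0.1222] 0.0245 -99.5
gripL [0.5791 0.1518] [0.5732 0.1247] 0.0278 -102.3
bodyside [0.6255 0.1778] [0.6228 0.1586] 0.0193 -98.2
[0.58971179 0.12653549] [0.58640728 0.11399077]
bay y-50 c [0.59615682 0.1810065 ] bay+50 [0.4977065  0.19854318]
```

```bash
cat >> h.py <<'E'
def go(P,yawdeg):
    o=observe();r=R.from_quat(o["ee_rot"]);d=r.inv().apply(np.array(P)-o["eef_pos"])*1000
    X=r.apply([1,0,0]);cur=np.arctan2(X[1],X[0]);s=-(np.radians(yawdeg)-cur);s=(s+np.pi/2)%np.pi-np.pi/2
    print("t",o["t"],"yaw",np.degrees(cur).round(2),"tilt z",r.apply([0,0,1]).round(4),"shift",d.round(1),"spin",round(s,3),"q6",o["qpos"][5].round(3),"F",o["ft_force"].round(1),"w",o["width"].round(4))
E
python3 - <<'E'
from h import *
u=np.array([np.cos(np.radians(79.5)),np.sin(np.radians(79.5))])
f=np.array([.5938,.1617]);e=np.array([.5848,.1217]);g=((f-.022*u)+(e+.018*u))/2;print(g)
go([*g,.15],169.5)
E
```

```text
[0.58893553 0.13973349]Traceback (most recent call last):
  File "<stdin>", line 4, in <module>
  File "h.py", line 18, in go
    print("t",o["t"],"yaw",np.degrees(cur).round(2),"tilt z",r.apply([0,0,1]).round(4),"shift",d.round(1),"spin",round(s,3),"q6",o["qpos"][5].round(3),"F",o["ft_force"].round(1),"w",o["width"].round(4))
                                                                                                                                                                                      ^^^^^^^^^^^^^^^^
AttributeError: 'float' object has no attribute 'round'
```

Candidates for the pack (top view):
- wide black pack, about (163,204): body clearly wider, in the far bay. **Chosen.**
- slim black pack, about (155,247).
- green look-alike, (150,120).

Candidates for the tray:
- (358,231): farthest to the robot's left. **Chosen.**
- (491,200).
- (430,357).

The crops confirm both choices.

```bash
sed -i 's/o\["width"\].round(4)/round(float(o["width"]),4)/' h.py; python3 - <<'E'
from h import *
go([.589,.1397,.16],169.5)
E
```

```text
t 0.1 yaw 68.81 tilt z [-3.e-04 -9.e-04 -1.e+00] shift [-156.5  498.7   71. ] spin 1.384 q6 1.571 F [-0.2 -0.4  0.3] w 0.0853
```

```bash
python3 -m inch '[[[-20,60,0],0.18],[[-40,120,0],0.36],[[-60,180,10],0.54],[[-80,240,20],0.72],[[-100,300,30],0.9]]' 1; python3 -m inch '[[[-9,28,10],0.18],[[-18,56,20],0.36],[[-36,112,30],0.48],[[-46,150,40],0.48],[[-56,190,40],0.48]]' ; python3 - <<'E'
from h import *
go([.589,.1397,.16],169.5)
E
```

```text
t: 0.72
eef_pos: [0.4207, 0.2665, 0.2016]
ee_rot: [0.989, 0.147, -0.0, 0.0]
ft_force: [1.0, 0.8, 0.7]
width: 0.0856
t: 1.35
eef_pos: [0.4216, 0.0669, 0.161]
ee_rot: [0.996, -0.092, -0.001, 0.001]
ft_force: [-0.6, -0.2, 0.6]
width: 0.0856
t 1.35 yaw -10.6 tilt z [-0.0017 -0.0011 -1.    ] shift [ 151.2 -102.3    0.6] spin -0.002 q6 1.914 F [-0.6 -0.2  0.6] w 0.0856
```

```bash
python3 -m inch '[[[50,-34,0],0],[[100,-68,0],0],[[151,-102,0],0],[[151,-102,0],0],[[151,-102,0],0]]' ; python3 - <<'E'
from h import *
go([.589,.1397,.013],169.5)
for n in("side","top"): cv2.imwrite(f"pics/{n}1.png",snapshot(n)[140:280,75:275] if n=="top" else snapshot(n)[60:220,180:380])
for n in("side","top"):
    a=cv2.imread(f"pics/{n}1.png");cv2.imwrite(f"pics/{n}1.png",cv2.resize(a,None,fx=3.7,fy=3.7,interpolation=2))
E
```

```text
t: 1.98
eef_pos: [0.5881, 0.1392, 0.1599]
ee_rot: [0.996, -0.092, -0.002, 0.001]
ft_force: [-0.4, -0.7, 0.9]
width: 0.0856
t 1.975 yaw -10.59 tilt z [-0.0033 -0.0015 -1.    ] shift [  1.2  -0.9 146.9] spin -0.002 q6 1.989 F [-0.4 -0.7  0.9] w 0.0856
```

View pics/side1.png

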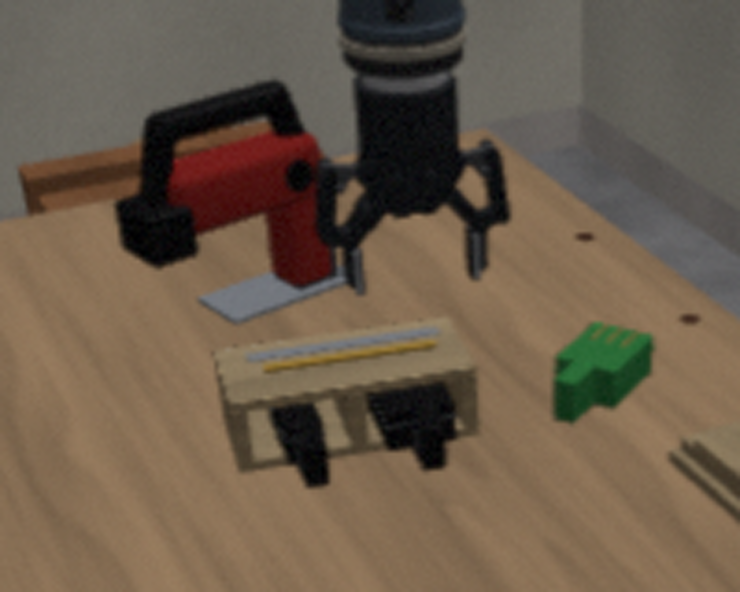

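View pics/top1.png

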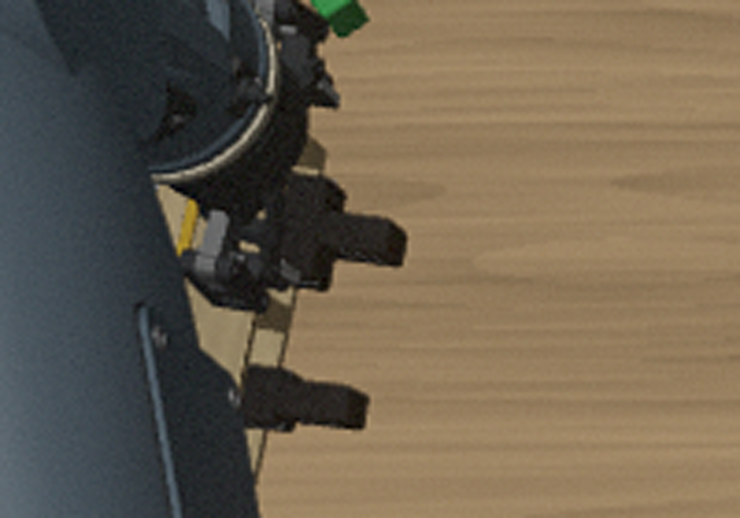

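```bash
python3 -m inch '[[[1,0,40],0],[[1,0,80],0],[[1,0,110],0],[[1,0,130],0],[[1,0,135],0]]' ; python3 -m inch '[[[0,0,6],0],[[0,0,11],0],[[0,0,12],0]]'; python3 - <<'E'
from h import *
go([.589,.1397,.013],169.5)
for n in("side","top"):
    a=snapshot(n)[140:280,75:275] if n=="top" else snapshot(n)[60:220,180:380];cv2.imwrite(f"pics/{n}2.png",cv2.resize(a,None,fx=3.7,fy=3.7,interpolation=2))
E
```

```text
t: 2.7
eef_pos: [0.5873, 0.1382, 0.0258]
ee_rot: [0.996, -0.093, -0.001, 0.001]
ft_force: [-0.1, -0.2, 0.4]
width: 0.0852
t: 3.08
eef_pos: [0.5872, 0.1381, 0.0139]
ee_rot: [0.996, -0.093, -0.001, 0.001]
ft_force: [0.1, -0.2, 0.5]
width: 0.0854
t 3.075 yaw -10.62 tilt z [-0.0028 -0.0014 -1.    ] shift [ 1.4 -1.9  0.9] spin -0.002 q6 1.988 F [ 0.1 -0.2  0.5] w 0.0854
```

View pics/side2.png

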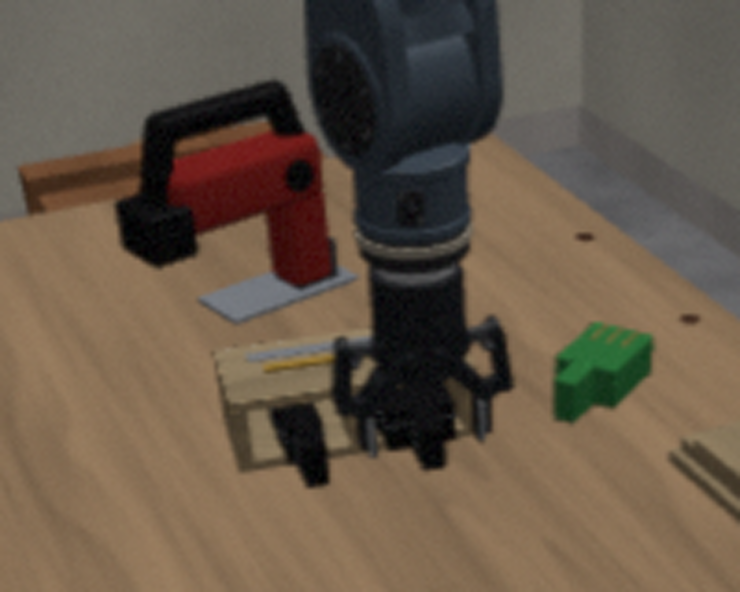

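View pics/top2.png

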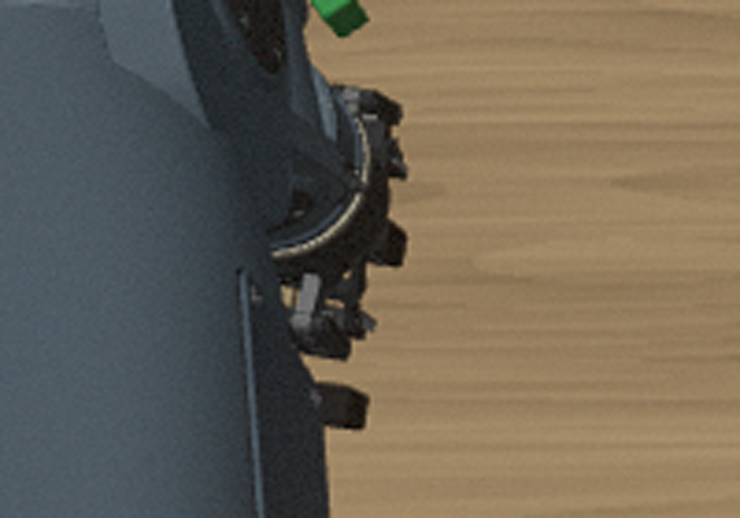

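The side view shows the two fingers straddling the wide grip (430,450), with nothing disturbed. Next I close.

```bash
python3 -m inch '[[[1,0,0],0],[[1,0,0],0],[[1,0,0],0],[[1,0,0],0],[[1,0,0],0]]' 0 25; python3 -m inch '[[[0,0,0],0],[[0,0,0],0],[[0,0,0],0],[[0,0,0],0]]' 0 90; python3 - <<'E'
from h import *
go([.589,.1397,.013],169.5)
E
```

```text
t: 3.8
eef_pos: [0.5884, 0.138, 0.014]
ee_rot: [0.996, -0.093, -0.001, 0.001]
ft_force: [-0.0, -0.7, 0.9]
width: 0.0215
t: 4.3
eef_pos: [0.5884, 0.138, 0.0141]
ee_rot: [0.996, -0.093, -0.001, 0.001]
ft_force: [-0.7, -1.3, 3.4]
width: 0.021
t 4.3 yaw -10.63 tilt z [-0.0025 -0.0013 -1.    ] shift [ 0.2 -1.8  1.1] spin -0.002 q6 1.987 F [-0.7 -1.3  3.4] w 0.021
```

```bash
python3 -m inch '[[[0,0,-2],0],[[0,10,-2],0],[[0,25,-2],0],[[0,40,-2],0],[[0,50,-2],0]]'; python3 - <<'E'
from h import *
go([.589,.1397,.013],169.5)
for n in("side",):
    a=snapshot(n)[80:240,200:400];cv2.imwrite(f"pics/{n}3.png",cv2.resize(a,None,fx=3.7,fy=3.7,interpolation=2))
E
```

```text
t: 4.92
eef_pos: [0.5789, 0.0874, 0.0162]
ee_rot: [0.996, -0.093, -0.001, 0.001]
ft_force: [-0.4, 0.2, -2.0]
width: 0.0208
t 4.925 yaw -10.69 tilt z [-0.0026 -0.0015 -1.    ] shift [  0.2 -53.3   3.1] spin -0.003 q6 1.908 F [-0.4  0.2 -2. ] w 0.0208
```

View pics/side3.png

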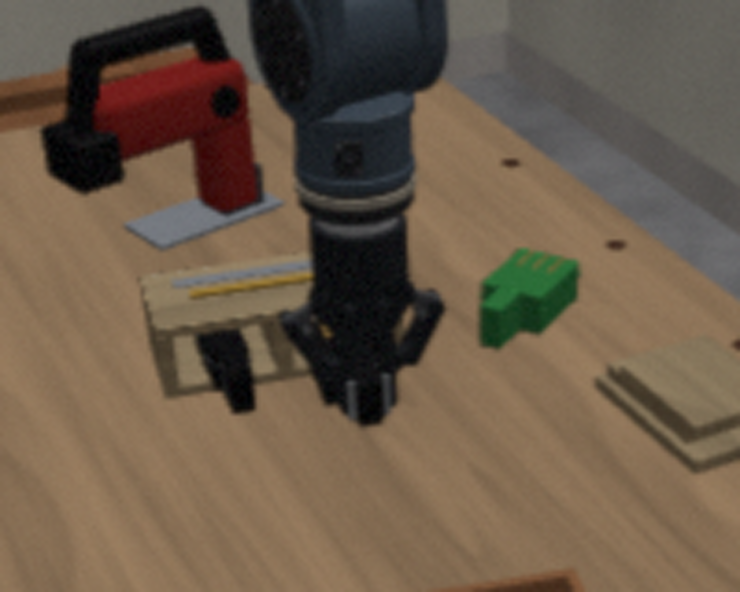

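```bash
python3 -m inch '[[[0,15,0],0],[[0,30,0],0],[[0,45,0],0],[[0,60,-1],0],[[0,70,-2],0]]'; python3 -m inch '[[[0,5,-10],0],[[0,10,-25],0],[[0,15,-45],0],[[0,20,-55],0],[[0,20,-55],0]]';python3 - <<'E'
from h import *
u=np.array([np.cos(np.radians(77.4)),np.sin(np.radians(77.4))]);c=np.array([.5285,-.2576])
g=c-.042*u;print(g)
go([*g,.07],167.4)
for n in("side","top"):
    a=snapshot(n)[110:350,80:400];cv2.imwrite(f"pics/{n}4.png",cv2.resize(a,None,fx=2.5,fy=2.5,interpolation=2))
E
```

```text
t: 5.6
eef_pos: [0.5656, 0.0168, 0.0185]
ee_rot: [0.996, -0.094, -0.001, 0.001]
ft_force: [0.4, -0.2, -1.8]
width: 0.0211
t: 6.22
eef_pos: [0.5626, -0.0029, 0.0745]
ee_rot: [0.996, -0.094, -0.0, 0.001]
ft_force: [0.2, 0.2, -3.2]
width: 0.0208
[ 0.51933798 -0.2985885 ]
t 6.225 yaw -10.75 tilt z [-0.0011 -0.0018 -1.    ] shift [ 12.6 298.6   5. ] spin 0.032 q6 1.754 F [ 0.2  0.2 -3.2] w 0.0208
```

View pics/side4.png

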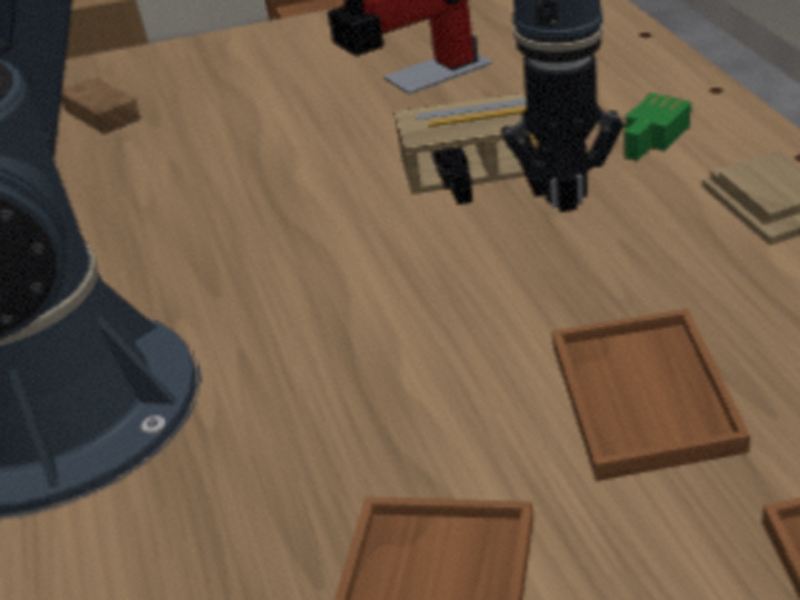

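View pics/top4.png

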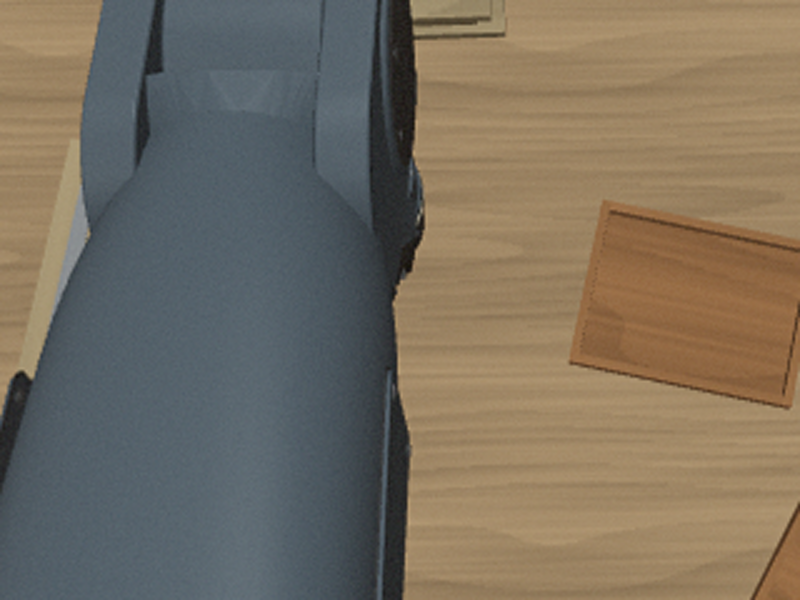

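```bash
python3 -m inch '[[[1,15,-5],0],[[3,45,-8],0.01],[[4,80,-8],0.02],[[5,115,-8],0.03],[[6,150,-8],0.032]]'; python3 -m inch '[[[1,35,0],0],[[3,70,0],0],[[5,105,3],0],[[7,135,6],0],[[7,148,6],0]]';python3 - <<'E'
from h import *
go([.5193,-.2986,.0135],167.4)
for n in("side","top"):
    a=snapshot(n)[180:360,270:510];cv2.imwrite(f"pics/{n}5.png",cv2.resize(a,None,fx=3.3,fy=3.3,interpolation=2))
E
```

```text
t: 6.95
eef_pos: [0.5391, -0.1527, 0.0813]
ee_rot: [0.994, -0.11, -0.002, 0.001]
ft_force: [-0.0, -0.0, -2.6]
width: 0.021
t: 7.58
eef_pos: [0.5127, -0.3004, 0.0751]
ee_rot: [0.994, -0.11, -0.002, 0.001]
ft_force: [-0.7, 0.1, -2.5]
width: 0.0212
t 7.575 yaw -12.68 tilt z [-0.0046 -0.0014 -1.    ] shift [ 6.3 -3.3 61.6] spin -0.001 q6 1.264 F [-0.7  0.1 -2.5] w 0.0212
```

View pics/side5.png

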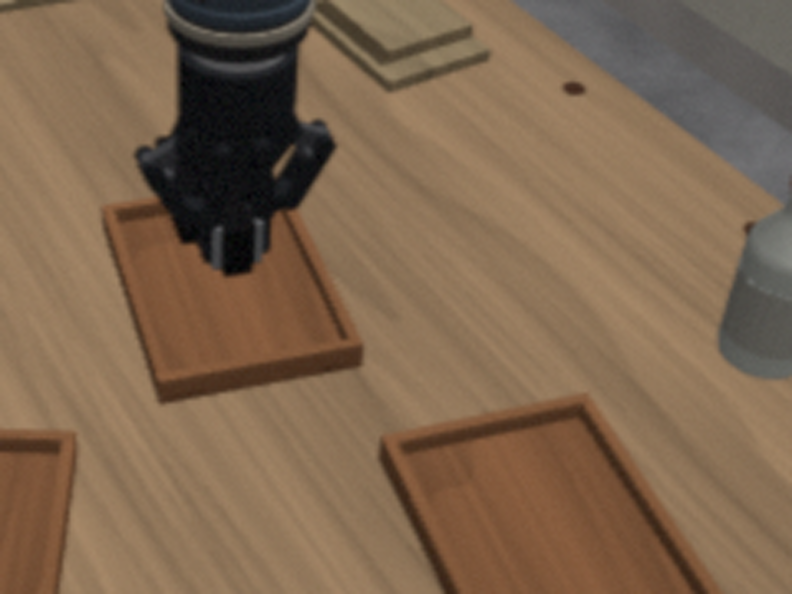

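View pics/top5.png

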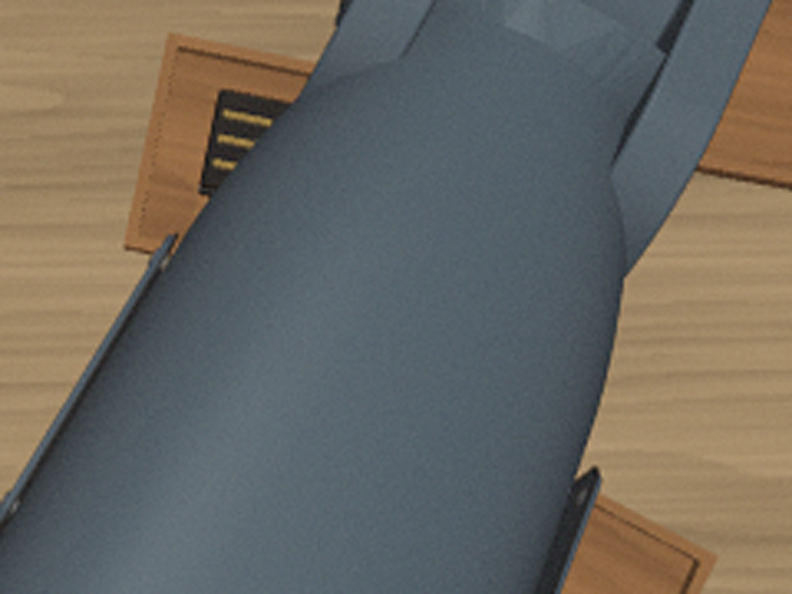

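```bash
python3 -m inch '[[[5,-3,8],0],[[6,-3,22],0],[[7,-3,38],0],[[7,-3,48],0],[[7,-3,55],0]]'; python3 -m inch '[[[0,0,2],0],[[0,0,4],0],[[0,0,4],0]]';python3 - <<'E'
from h import *
go([.5193,-.2986,.0131],167.4)
E
```

```text
t: 8.3
eef_pos: [0.5201, -0.2981, 0.0195]
ee_rot: [0.994, -0.11, -0.002, 0.001]
ft_force: [-0.4, 0.2, -2.6]
width: 0.0214
t: 8.68
eef_pos: [0.5201, -0.2982, 0.0156]
ee_rot: [0.994, -0.11, -0.002, 0.001]
ft_force: [-0.4, 0.6, -3.9]
width: 0.0211
t 8.675 yaw -12.67 tilt z [-0.0046 -0.0014 -1.    ] shift [-0.7  0.6  2.5] spin -0.001 q6 1.273 F [-0.4  0.6 -3.9] w 0.0211
```

```bash
python3 -m inch '[[[0,0,1],0],[[0,0,2],0],[[0,0,2],0]]';python3 -m inch '[[[0,0,0.5],0],[[0,0,1],0],[[0,0,1],0]]'
```

```text
t: 9.05
eef_pos: [0.5201, -0.2982, 0.0136]
ee_rot: [0.994, -0.11, -0.002, 0.001]
ft_force: [-0.0, 0.0, -2.4]
width: 0.0212
t: 9.43
eef_pos: [0.5201, -0.2983, 0.0132]
ee_rot: [0.994, -0.11, -0.002, 0.001]
ft_force: [-4.4, 1.2, 8.5]
width: 0.021
```

Contact came at the expected height (Fz +8.5 N). Next I release: ease the grip, then open.

```bash
python3 -m inch '[[[0,0,0],0],[[0,0,0],0],[[0,0,0],0]]' 0 20; python3 -m inch '[[[0,0,0],0],[[0,0,0],0],[[0,0,0],0],[[0,0,0],0]]' 0.6;  python3 -m inch '[[[0,0,-5],0],[[0,0,-20],0],[[0,0,-50],0],[[0,0,-90],0],[[0,0,-130],0]]'; python3 - <<'E'
from h import *
go([.25,.25,.3],167.4)
E
```

```text
t: 9.8
eef_pos: [0.5202, -0.2984, 0.0133]
ee_rot: [0.994, -0.11, -0.002, 0.001]
ft_force: [-1.1, -0.7, 2.1]
width: 0.0211
t: 10.3
eef_pos: [0.5202, -0.2983, 0.0132]
ee_rot: [0.994, -0.11, -0.002, 0.001]
ft_force: [-0.2, -0.8, 0.2]
width: 0.0512
t: 10.92
eef_pos: [0.5207, -0.2981, 0.1457]
ee_rot: [0.994, -0.11, -0.002, 0.001]
ft_force: [1.2, -0.9, -0.8]
width: 0.0513
t 10.925 yaw -12.67 tilt z [-0.0034 -0.0021 -1.    ] shift [-384.8 -474.9 -154.5] spin -0.001 q6 1.274 F [ 1.2 -0.9 -0.8] w 0.0513
```

```bash
python3 -m inch '[[[0,-20,-40],0],[[0,-60,-80],0],[[-20,-120,-100],0],[[-40,-180,-100],0],[[-60,-240,-100],0]]'; python3 -m inch '[[[-20,-50,0],0],[[-40,-100,0],0],[[-60,-150,0],0],[[-60,-150,0],0],[[-60,-150,0],0]]'; python3 - <<'E'
from h import *
for n in("side","top"):
    a=snapshot(n);cv2.imwrite(f"pics/{n}6f.png",a);a=a[180:320,280:450];cv2.imwrite(f"pics/{n}6.png",cv2.resize(a,None,fx=4.2,fy=4.2,interpolation=2))
E
```

```text
t: 11.55
eef_pos: [0.5153, -0.054, 0.2468]
ee_rot: [0.994, -0.111, -0.001, 0.001]
ft_force: [0.7, 0.3, -0.2]
width: 0.051
t: 12.18
eef_pos: [0.4898, 0.1055, 0.2473]
ee_rot: [0.994, -0.11, -0.0, 0.001]
ft_force: [0.7, 1.0, 0.1]
width: 0.0514
```

View pics/side6.png

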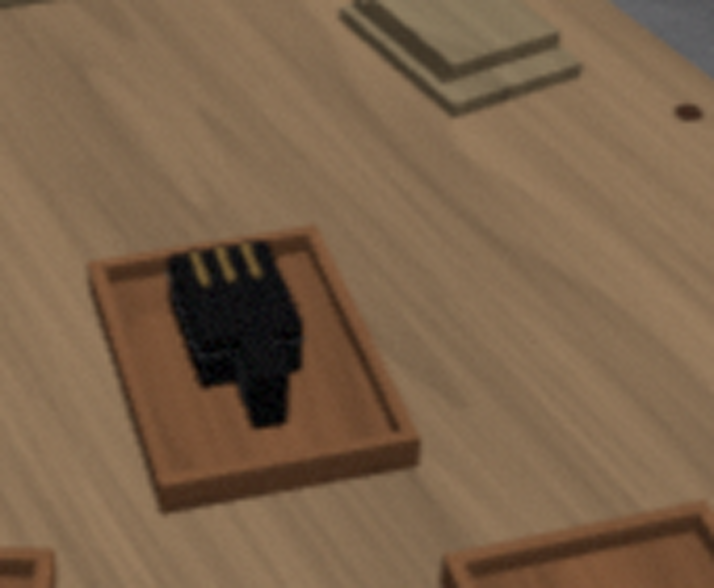

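View pics/top6f.png

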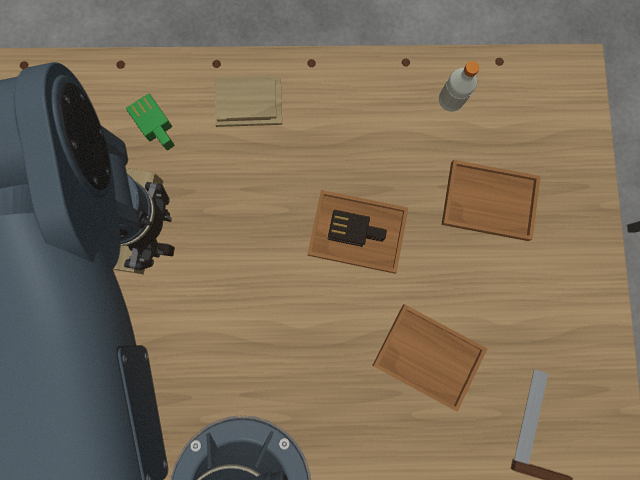

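View pics/side6f.png

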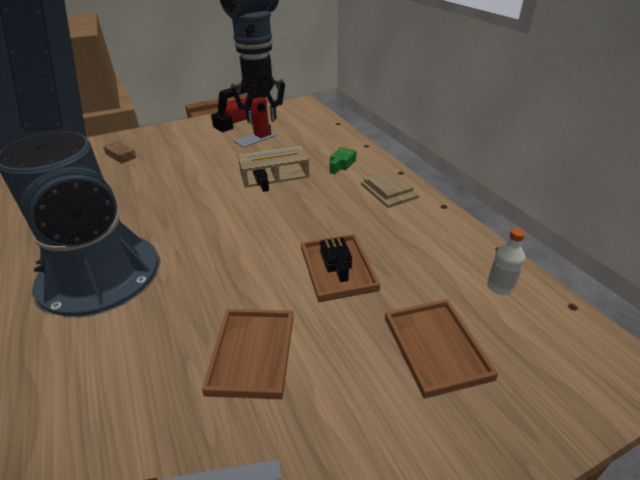

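The top view shows the pack upright with its contacts up, at (329–387, 210–246), inside the chosen tray and clear of its walls. The slim pack's grip is still at (165,250), and nothing else has moved.

```bash
python3 -m inch '[[[0,0,0],0],[[0,0,0],0],[[0,0,0],0]]'; python3 -c "
from rig import *
print(finish_job())"
```

```text
t: 12.65
eef_pos: [0.49, 0.1044, 0.2469]
ee_rot: [0.994, -0.111, -0.0, 0.001]
ft_force: [-0.1, 0.1, -0.2]
width: 0.0513
the job is handed in; nothing more can be done
None
```

The wide battery pack is in the tray farthest to the robot's left. I pinched it by the grip at 90 N, drew it about 120 mm out of the rack, lowered it until it touched the tray floor and let go. The job was handed in at 12.7 s, with the arm clear of everything.

- **Pack:** the last pictures show it right way up, clear of the tray walls and looking flat. I judged flatness by eye; the tray floor was felt within about 0.5 mm of the expected height (8.5 N).
- **Everything else:** the slim pack's grip is at the same pixels as at the start. The rack, the green look-alike and the other trays look untouched, though the arm hid part of the rack in the last top view.
- **Checks:** none failed. The two cameras differed by about 3 mm on where the pack's grip ended, which was within the gripper's margin.

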